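# Pin the tilting specimen stage level

## Robot

A 6-joint arm with a two-finger parallel gripper is mounted at the origin on the work surface. World frame = base frame: x ahead of the robot, y to its left, z up, the work surface at z = 0. Lengths are in m, angles in rad, forces in N, time in s.
With the tool pointing down it reaches from about 0.225 to 0.725 m from the base axis. Payload 3.1 kg.
Tool frame: the origin (TCP) lies midway between the tips of the shut fingers; the grasp point (between the pads) lies 19 mm behind it; z points along the fingers, x is the direction in which the jaws open and shut, and the axes are right-handed (so a half turn about z gives the same grasp; the last joint's range is limited). The gripper opens to 85 mm and grips with 20 to 120 N. Pads are 22 mm wide; open, the fingers measure 114 mm over their backs; the gripper's body (76 mm by 85 mm) begins 54 mm behind the grasp point. The pads swing forward as they close: fully open they stand 13 mm farther back than shut.
Start: joints at [-1.311, 0.048, 0.099, 1.622, 0, 1.443], TCP at [0.199, -0.486, 0.21] pointing down, gripper open.
Joint ranges: [-2.91, 2.91], [-0.99, 1.94], [-1.21, 1.42], [-2.12, 2.29], [-1.49, 1.47], [-3.14, 3.14]. Speed limits (rad/s): [2.79, 2.79, 3.14, 3.14, 3.14, 3.14].

## Interface

Orientations are given as [roll, pitch, yaw] about the fixed x, y, z axes, in that order (R = Rz(yaw) Ry(pitch) Rx(roll)).
In Python, from plant import env gives the robot as it stands. The module is installed in compiled form; this text tells all that it offers.
- The arm moves only by the tool drive_tool, never from a script. Its argument "series" is a list of rows, each a list of 5 numbers: the opening, from -1 (shut) to 1 (fully open), then the shift along the tool's x, y, z in cm, then the turn about the tool's z in rad. A call has 1 to 5 rows; each row is the pose to reach, as a shift and turn from the pose measured when the call began, along the tool's axes at that moment; what a row does not reach only later rows make up. A row lasts 1/10 s, in which the tool goes at most 50 mm and 8.59 degrees, less where a joint would pass 70% of its speed; a pose out of reach is approached as far as the arm can. A call with a gripper value outside its range is refused whole. The fingers move at their own pace and stop on an object; "newtons" is the grip in N (left out, the last holds). Time passes only in rows, so rows that repeat a pose let the fingers close. It gives the time, the measured TCP pose, the force and the opening at its end, in the units of the state.
- env.get_obs(): the state, without advancing time (a new reading comes with each control period).
- env.capture(name): name is "side" or "top"; returns a dict with "pixels" (400x640x3 uint8, blue, green, red), "depth" (400x640 float32, m along the optical axis (not along the pixel's ray), 0 where there is no reading), "fx", "fy", "cx", "cy" (pixels), "distortion" ([k1, k2, p1, p2, k3] as OpenCV has them; the pictures are not rectified), "R" (3x3) and "t" (3): a world point X has camera coordinates R X + t. Camera axes: x right, y down, z forward; pixel columns grow to the right and rows downward; lengths in m; the calibration is good to about 2 mm. A picture is of the moment at which its call begins.
- env.hand_in(): hands the job in, once; it reports no verdict.
The state is a dict: "t": time; "joint_positions": joint angles; "joint_velocities": joint speeds; "effort": joint torques, N m; "tcp_pos": TCP position; "ee_rot": TCP orientation; "ft_force": force on the tool from outside, world axes, zero at the start; "wrist_torque": the same for the moment, N m; "width": finger opening in m.
Only numpy, scipy, OpenCV 4.12 (cv2) and the standard library are available. Lean on these libraries where they do the work, as an engineer would, in place of code of your own. Each camera call takes 0.05 s, during which the arm holds its last target.

## Task

The spring-loaded specimen stage has swung up and must be locked level for the microscope. Take the knobbed lock pin from its rest block and stand it in the guide hole of the stage's bridge, then press the stage's raised far tab down until the pin drops into the level notch of the index rim; the stage must stay level on the pin by itself, with the pin fully home, its knob down on the bridge. Leave the rest block and the other things on the bench where they are.

Things in the scene. Friction and masses are not known exactly. Their poses are not given: they have to be found in the camera images.
- stand: Grey fixed stand of the tilting stage, screwed to the bench: base plate 190 (x) x 250 (y) x 12 mm, upright cheeks at y = -78 and +66 mm, a post at y = +116 mm. Origin on the bench below the middle of the stage table, z up, +x is the far side away from the robot when not yawed. The trunnion axis lies along its y, 105 mm above the bench (x = 0).
- guide (a point): Centre of the mouth of the vertical guide hole, on the top face of the steel bridge (50 x 64 mm, 20 mm thick, top 193 mm above the bench, nothing above it), at (0, 91, 193) mm in the stand's frame. The hole is 11.5 mm wide, straight through, with a 2 mm chamfer.
- rim (a point): Fixed point on the hole's axis 23 mm below the guide's mouth: top of the index rim (24 mm wide, radius 65 mm about the trunnion axis), 3 mm under the bridge. The rim has two notches, 12.5 mm wide and 13 mm deep: one lies here when the stage is level, the other (not wanted) when it is tilted 0.4 rad the wrong way, far side down. Elsewhere the pin's foot rides on plain rim.
- cradle (a joint): Tilt of the stage in rad about the trunnion axis: 0 = level, positive = far side (stand +x) up; range -0.55 to 0.9. A spring (0.2 N m/rad, with friction) holds it near 0.65 and swings it back whenever it is let go unlocked; 1 to 2.5 N on the tab brings it level. Once the pin is in the notch the stage stops hard against it, with about 0.04 rad of play either way.
- tab (a point): Point on the top face of the press tab, a plain aluminium tongue 40 mm wide and 8 mm thick on the far edge of the stage table (130 x 112 x 8 mm, carrying card slides). It turns with the stage: at (88, -30, 4) mm in the stage's frame (origin on the trunnion axis over the stand's origin, axes as the stand's when level); the tongue spans x = 65 to 105 mm. Press here from above.
- pin: Loose lock pin, about 70 g: steel shaft 10 mm across, 34 mm long, chamfered foot; plain aluminium round knob 22 mm across, 32 mm tall on top (66 mm in all). Origin at the centre of the foot, z up towards the knob. Starts upright in the rest block, knob's underside on the block. Home in the notch, the knob's underside lies on the bridge; riding on the plain rim it stands 11 mm higher.
- shoulder (a point): Centre of the underside of the pin's knob, 34 mm up the pin from its foot.
- rest: Grey rest block for the pin, 56 x 56 x 40 mm, heavy, standing on the bench; origin at the centre of its underside; a hole 11.5 mm wide and 36 mm deep in the middle of its top. It stands to the left or the right of the stage.
- jar: Bystander: closed sample jar 56 mm across and 75 mm tall; origin at the centre of its underside. Stands on the other side of the stage from the rest block.
- slide_tray: Bystander: flat aluminium tray of card slides, 110 x 146 x 12 mm; origin at the centre of its underside.
- brush: Bystander: small brush 190 mm long lying on the bench.

How it is judged:
On the way, in this order (a step that is already met when the one before it is completed fails the run):
1. the pin has been lifted out of its rest block (height (world z) of shoulder above 0.09 m), for 0.1 s.
2. the pin stands in the guide hole, its foot on the rim, while the stage is still tilted (horizontal distance between shoulder and guide below 0.006 m and z of shoulder in the frame of guide between 0.006 and 0.016 m and value of joint cradle above 0.15 rad and contact force between the fingers and pin below 0.1 N), for 0.2 s.
3. the stage is level with the pin fully home in the level notch (value of joint cradle between -0.08 and 0.08 rad and z of shoulder in the frame of guide between -0.003 and 0.003 m and horizontal distance between shoulder and guide below 0.004 m and angle between pin's own z axis and vertical below 0.12 rad), for 0.2 s.
At the end, for the whole second after the job is handed in: The stage is at rest within 0.08 rad (about 4.5 degrees) of level, held by the pin; the pin is upright (within 0.12 rad) in the guide hole, the underside of its knob within 3 mm of the bridge's top face and within 4 mm of the hole's axis, at rest (all of step 3 and velocity of joint cradle between -0.03 and 0.03 rad/s and linear speed of pin below 0.02 m/s); the robot touches nothing.
It fails at once if the jar, the slide tray, the brush or the rest block was moved by more than 30 mm (distance of any of jar, slide_tray, brush, rest from where it was at the start of the episode above 0.03 m).
It also fails if it takes over 61 s, if anything falls off the work surface, if the arm or the gripper's body presses on something with over 40 N, if the wrist force passes 120 N, or if a joint passes its speed limit or range.

## Working session

There is one attempt and no reset: what is moved stays moved. The work goes in short steps, Python scripts to look and compute and a tool call to move; the robot and the scene stay as the last step left them, time stands still between calls to the robot, and variables do not carry over. Pictures are saved under pics/ and viewed, and the job is handed in when it is done.

Besides the shell and the picture viewer there is one more tool, called after "Emit:" as name(argument=value, ...) on one line, values as JSON. drive_tool: Moves the arm, as the interface text tells. Its arguments: {"type":"object","properties":{"series":{"type":"array","items":{"type":"array","items":{"type":"number"}}},"newtons":{"type":"number"}},"required":["series"]}

```bash
mkdir -p pics; python3 - <<'E'
from plant import env
import cv2,numpy as np
o=env.get_obs()
for k in o: print(k,np.round(o[k],3))
for n in("side","top"):
    c=env.capture(n); cv2.imwrite(f"pics/{n}0.png",c["pixels"]); np.savez(f"{n}0.npz",**c)
    print(n,c["fx"],c["fy"],c["cx"],c["cy"],c["distortion"],np.round(c["R"],3).tolist(),c["t"], -np.array(c["R"]).T@c["t"])
E
```

```text
t 0.0
joint_positions [-1.311  0.049  0.098  1.622  0.     1.443]
joint_velocities [ 0.001  0.001 -0.002  0.     0.    -0.   ]
effort [-1.0000e-03 -3.3878e+01  3.2002e+01  2.0000e-02 -0.0000e+00  0.0000e+00]
tcp_pos [ 0.198 -0.485  0.209]
ee_rot [-3.141e+00  2.000e-03 -1.183e+00]
ft_force [ 0.3   -0.479 -0.131]
wrist_torque [-0.028  0.003 -0.013]
width 0.085
side 457.02764805569126 457.02764805569126 327.8855223237201 196.3165105161123 [-0.0212779  0.         0.         0.         0.       ] [[-0.935, -0.355, -0.012], [-0.185, 0.515, -0.837], [0.304, -0.78, -0.547]] [0.52045771 0.2164572  0.92743365] [0.24488796 0.79723868 0.69448074]
top 513.5671637177235 513.5671637177235 326.1078188562283 201.60808053274064 [-0.00335679  0.          0.          0.          0.        ] [[0.012, -1.0, 0.009], [-0.999, -0.012, -0.044], [0.045, -0.008, -0.999]] [-0.01609554  0.53811383  1.63789727] [0.46480929 0.00397834 1.66026188]
```

View pics/side0.png

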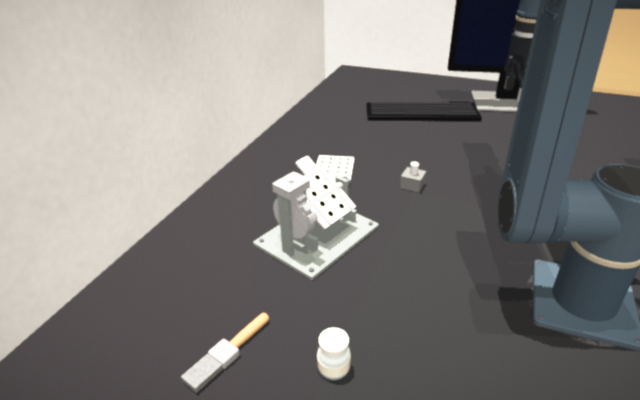

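View pics/top0.png

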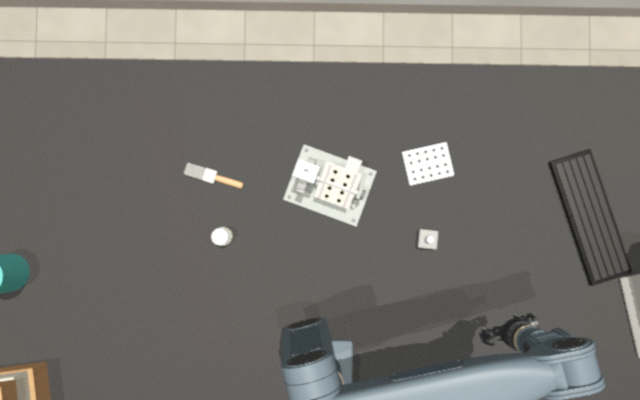

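The side view shows the stand at about (316,225), the rest block with the pin at (413,175), the jar at (333,355) and the brush at (225,350). In the top view the stand is at (330,185), the rest and pin at (428,239), the jar at (222,236) and the tray at (428,163). I'll zoom in on these.

```bash
python3 - <<'E'
import cv2,numpy as np
t=np.load("top0.npz")["pixels"]; s=np.load("side0.npz")["pixels"]
cv2.imwrite("pics/topz.png",cv2.resize(t[135:260,275:455],None,fx=4.4,fy=4.4,interpolation=cv2.INTER_CUBIC))
cv2.imwrite("pics/sidez.png",cv2.resize(s[145:280,245:435],None,fx=4.2,fy=4.2,interpolation=cv2.INTER_CUBIC))
E
```

```text
(no output)
```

View pics/topz.png

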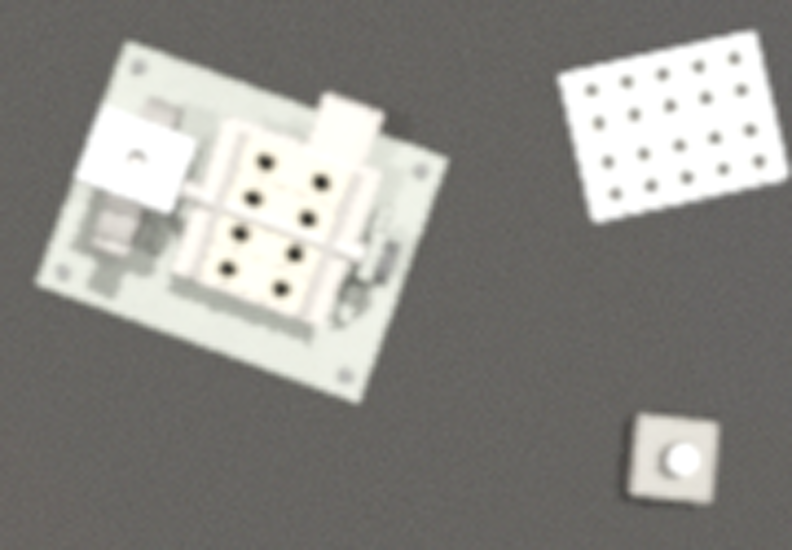

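View pics/sidez.png

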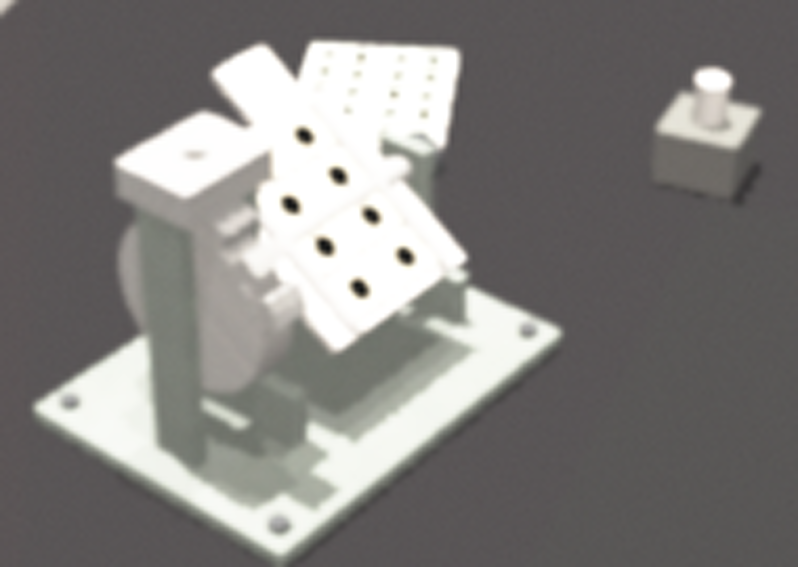

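```bash
cat > h.py <<'E'
import cv2,numpy as np
def ray(c,uv):
    K=np.array([[c["fx"],0,c["cx"]],[0,c["fy"],c["cy"]],[0,0,1]],float)
    p=cv2.undistortPoints(np.array([[uv]],float),K,np.array(c["distortion"]))[0,0]
    d=c["R"].T@np.array([p[0],p[1],1]); o=-c["R"].T@c["t"]
    return o,d
def onz(c,uv,z):
    o,d=ray(c,uv); return o+d*(z-o[2])/d[2]
def tri(c1,u1,c2,u2):
    o1,d1=ray(c1,u1);o2,d2=ray(c2,u2)
    A=np.stack([d1,-d2],1); s=np.linalg.lstsq(A,o2-o1,rcond=None)[0]
    a=o1+s[0]*d1;b=o2+s[1]*d2
    return (a+b)/2,np.linalg.norm(a-b)
def proj(c,X):
    K=np.array([[c["fx"],0,c["cx"]],[0,c["fy"],c["cy"]],[0,0,1]],float)
    return cv2.projectPoints(np.array([X],float),cv2.Rodrigues(np.array(c["R"]))[0],np.array(c["t"]),K,np.array(c["distortion"]))[0][0,0]
E
python3 - <<'E'
from h import *
T=np.load("top0.npz");S=np.load("side0.npz")
zt=lambda u,v:((u+.5)/4.4-.5+275,(v+.5)/4.4-.5+135)
zs=lambda u,v:((u+.5)/4.2-.5+245,(v+.5)/4.2-.5+145)
P=[onz(T,zt(*p),0.012) for p in [(125,42),(449,157),(360,402),(36,285)]]
P2=[onz(S,zs(*p),0.012) for p in [(563,333),(282,557),(35,407)]]
print("plate top",np.round(P,4)); print("side",np.round(P2,4))
e=[np.linalg.norm(P[i]-P[(i+1)%4]) for i in range(4)];print(np.round(e,4))
y=(P[0]-P[1]+P[3]-P[2]); print("yaw",np.arctan2(-y[0],y[1]))
print("centre",np.mean(P,0))
g=T["pixels"].astype(int)[163:178,298:316].sum(2)//3
print(g)
print("holetop",onz(T,zt(137,157),.193),"side",onz(S,zs(195,154),.193),tri(T,zt(137,157),S,zs(195,154)))
B=[onz(T,zt(*p),.193) for p in [(107,105),(197,138),(180,212),(78,175)]]
print("bridge",np.mean(B,0),[np.linalg.norm(B[i]-B[(i+1)%4]) for i in range(4)])
print("knob top",onz(T,zt(683,461),.072),"side",onz(S,zs(713,76),.072),tri(T,zt(683,461),S,zs(713,76)))
print("block top",[onz(T,zt(*p),.04)[:2].round(4) for p in [(640,413),(720,421),(714,503),(630,494)]])
E
```

```text
plate top [[ 0.723   0.0671  0.012 ]
 [ 0.6413 -0.1714  0.012 ]
 [ 0.4612 -0.1078  0.012 ]
 [ 0.5437  0.1296  0.012 ]]
side [[ 0.4599 -0.1019  0.012 ]
 [ 0.5434  0.1326  0.012 ]
 [ 0.7218  0.0677  0.012 ]]
[0.2521 0.191  0.2513 0.1898]
yaw -0.3320533810482732
centre [ 0.59230268 -0.02060284  0.012     ]
[[255 255 255 255 255 255 255 255 255 255 255 255 251 240 232 218 195 184]
 [255 255 255 255 255 255 255 255 255 255 255 255 255 255 254 241 218 209]
 [255 255 255 255 255 255 255 255 255 255 255 255 255 255 255 255 255 248]
 [255 255 255 255 255 255 255 255 255 255 255 255 255 255 255 255 255 255]
 [255 255 255 255 255 255 255 255 255 255 255 255 255 255 255 255 255 255]
 [255 255 255 255 255 255 255 250 252 255 255 255 255 255 255 255 255 255]
 [255 255 255 255 255 255 236 211 209 232 255 255 255 255 255 255 255 255]
 [255 255 255 255 255 248 220 206 199 210 243 255 255 255 255 255 255 255]
 [255 255 255 255 255 249 238 245 240 228 242 255 255 255 255 255 255 255]
 [255 255 255 255 255 255 253 254 254 250 253 255 255 255 255 255 255 255]
 [255 255 255 255 255 255 255 255 255 255 255
[... 261 characters left out ...]
252 255 255 255 255 255 255 255 255 255 255 255 255 255 255 255 247]]
holetop [0.61933338 0.05134212 0.193     ] side [0.61747158 0.05366933 0.193     ] (array([0.61913743, 0.0512397 , 0.19130031]), np.float64(0.0008083765123575022))
bridge [0.61905572 0.0490581  0.193     ] [np.float64(0.06253212644347117), np.float64(0.04962083174079434), np.float64(0.0706712809789277), np.float64(0.04951408757262581)]
knob top [ 0.42264063 -0.33116768  0.072     ] side [ 0.42398452 -0.33354427  0.072     ] (array([ 0.42310565, -0.33073754,  0.07361904]), np.float64(0.0008604432503551146))
block top [array([ 0.4558, -0.3069]), array([ 0.4507, -0.3644]), array([ 0.392 , -0.3603]), array([ 0.3978, -0.3   ])]
```

```bash
cat >> h.py <<'E'
from scipy.spatial.transform import Rotation as Ro
def shift(o,target):
    R=Ro.from_euler('xyz',o["ee_rot"]).as_matrix()
    return np.round(R.T@(np.array(target)-o["tcp_pos"])*100,2)
E
python3 - <<'E'
from plant import env
from h import *
o=env.get_obs();print(shift(o,[.4232,-.3318,.15]))
E
```

```text
[ -5.71 -26.62   5.89]
```

Emit:
drive_tool(series=[[1, -1.1, -5, 0.5, 0], [1, -2.2, -10, 1.5, 0], [1, -3.3, -15, 3, 0], [1, -4.4, -20, 4.5, 0], [1, -5.7, -25, 5.8, 0]], newtons=40)

```text
t: 0.6
tcp_pos: [0.3985, -0.3445, 0.1531]
ee_rot: [3.142, 0.003, -1.183]
ft_force: [-0.1, -1.4, 0.4]
width: 0.0857
```

```bash
python3 - <<'E'
from plant import env
from h import *
o=env.get_obs();print(o["tcp_pos"],o["ee_rot"],o["joint_positions"],shift(o,[.4232,-.3318,.1]))
E
```

```text
[ 0.39847527 -0.34448896  0.15313403] [ 3.14155161e+00  2.88798912e-03 -1.18343968e+00] [-8.40814349e-01  4.97990808e-02 -1.14498511e-02  1.51228131e+00
  9.31595672e-04  1.91342033e+00] [-0.23 -2.77  5.31]
```

Emit:
drive_tool(series=[[1, -0.2, -2.8, 1, 0], [1, -0.2, -2.8, 3, 0], [1, -0.2, -2.8, 5, 0], [1, -0.2, -2.8, 5.3, 0]])

```text
t: 1.0
tcp_pos: [0.422, -0.3296, 0.0964]
ee_rot: [3.139, 0.009, -1.182]
ft_force: [-0.1, -0.2, 0.1]
width: 0.0855
```

```bash
python3 - <<'E'
from plant import env
from h import *
for n in("side","top"):
    c=env.capture(n); cv2.imwrite(f"pics/{n}1.png",cv2.resize(c["pixels"][120:240,370:490] if n=="side" else c["pixels"][180:300,370:490],None,fx=4.5,fy=4.5,interpolation=cv2.INTER_CUBIC)); np.savez(f"{n}1.npz",**c)
o=env.get_obs();print(o["tcp_pos"],o["ee_rot"],shift(o,[.4232,-.3318,.047]))
E
```

```text
[ 0.42277693 -0.33112291  0.09898908] [ 3.14044534  0.00556697 -1.18342516] [ 0.11 -0.02  5.2 ]
```

View pics/side1.png

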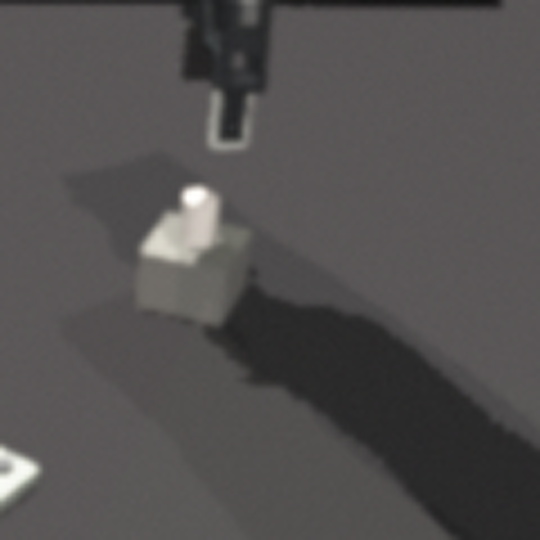

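View pics/top1.png

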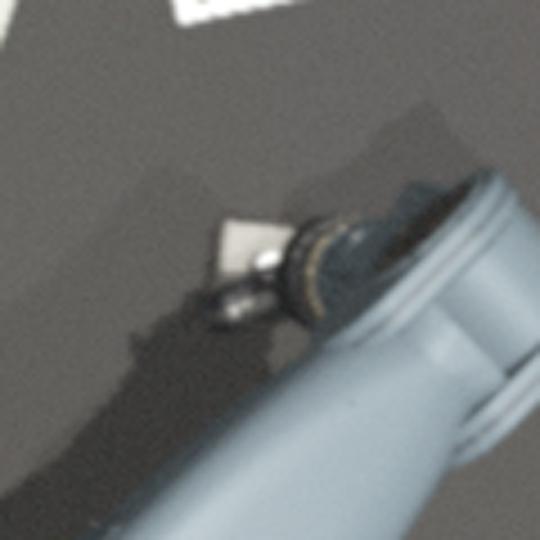

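In the side crop the knob is at about (200,195) and the front finger at (230,120), above it and in line given the height difference. In the top crop the knob at (268,262) lies between the fingers. I'll go down and grip.

Emit:
drive_tool(series=[[1, 0.1, 0, 1.5, 0], [1, 0.1, 0, 3, 0], [1, 0.1, 0, 4.3, 0], [1, 0.1, 0, 5.1, 0], [1, 0.1, 0, 5.1, 0]])

```text
t: 1.6
tcp_pos: [0.4217, -0.3307, 0.0457]
ee_rot: [3.139, 0.009, -1.184]
ft_force: [-0.2, -0.2, -0.2]
width: 0.0852
```

Emit:
drive_tool(series=[[-0.3, 0, 0, 0, 0], [-1, 0, 0, 0, 0], [-1, 0, 0, 0, 0], [-1, 0, 0, 0, 0], [-1, 0, 0, 0, 0]])

```text
t: 2.1
tcp_pos: [0.4221, -0.331, 0.0465]
ee_rot: [3.14, 0.008, -1.184]
ft_force: [-0.3, -0.3, 1.1]
width: 0.0181
```

Emit:
drive_tool(series=[[-1, 0, 0, 0, 0], [-1, 0, 0, 0, 0], [-1, 0, 0, 0, 0]])

```text
t: 2.4
tcp_pos: [0.4222, -0.331, 0.0466]
ee_rot: [3.14, 0.008, -1.184]
ft_force: [-1.0, 0.0, 0.3]
width: 0.0181
```

```bash
python3 - <<'E'
from plant import env
from h import *
a=[]
for n in("side","top"):
    c=env.capture(n); a.append(cv2.resize(c["pixels"][120:220,370:470] if n=="side" else c["pixels"][190:290,380:480],None,fx=4,fy=4,interpolation=cv2.INTER_CUBIC))
cv2.imwrite("pics/b2.png",np.hstack(a))
E
```

```text
(no output)
```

View pics/b2.png

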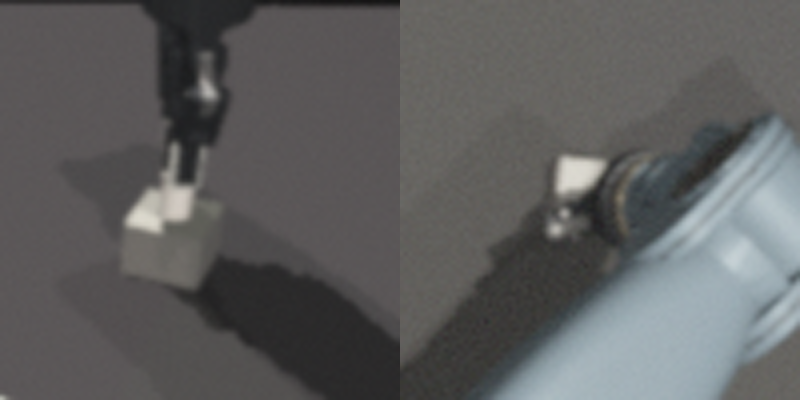

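The finger sits centred over the knob at side crop (180,190), and the grip looks sound. I'll lift.

Emit:
drive_tool(series=[[-1, 0, 0, -1, 0], [-1, 0, 0, -3, 0], [-1, 0, 0, -6, 0], [-1, 0, 0, -10, 0], [-1, 0, 0, -14, 0]])

```text
t: 3.0
tcp_pos: [0.4223, -0.3314, 0.1879]
ee_rot: [3.139, 0.009, -1.184]
ft_force: [1.3, -0.7, -0.2]
width: 0.0183
```

Emit:
drive_tool(series=[[-1, 0, 0, -5, 0], [-1, 0, 0, -9, 0], [-1, 0, 0, -10, 0], [-1, 0, 0, -10, 0], [-1, 0, 0, -10, 0]])

```text
t: 3.5
tcp_pos: [0.4227, -0.332, 0.2867]
ee_rot: [3.138, 0.011, -1.184]
ft_force: [-0.3, -0.2, -2.6]
width: 0.0184
```

```bash
python3 - <<'E'
from plant import env
from h import *
a=[]
o=env.get_obs();print(o["tcp_pos"],o["ee_rot"],o["width"],o["ft_force"],o["joint_positions"],shift(o,[.6188,.052,.275]))
tcp=o["tcp_pos"]
for n in("side","top"):
    c=env.capture(n);np.savez(f"{n}3.npz",**c); u=proj(c,tcp).astype(int);print(n,u)
    a.append(cv2.resize(c["pixels"][u[1]-50:u[1]+50,u[0]-50:u[0]+50],None,fx=4,fy=4,interpolation=cv2.INTER_CUBIC))
cv2.imwrite("pics/b3.png",np.hstack(a))
E
```

```text
[ 0.42265456 -0.33196821  0.28668288] [ 3.13844045  0.01094629 -1.18368524] 0.01843677815773843 [-0.25524108 -0.23450801 -2.5719567 ] [-7.91403823e-01  1.30231220e-01  3.42066102e-01  1.79395108e+00
  1.27188330e-03  1.96305329e+00] [-28.14 -32.66   1.37]
side [422  88]
top [447 241]
```

View pics/b3.png

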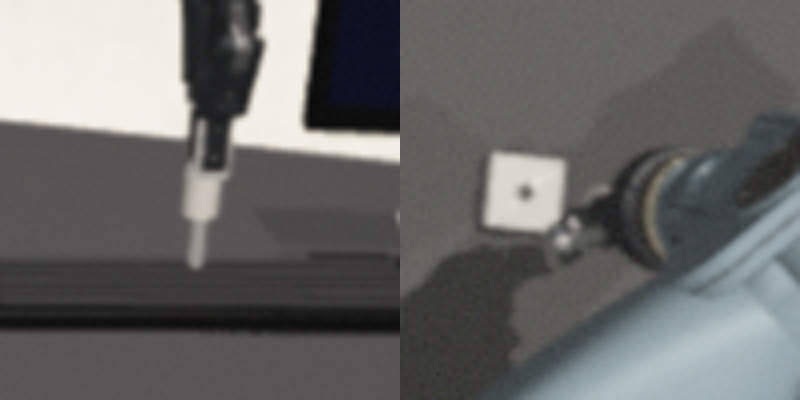

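```bash
python3 - <<'E'
from h import *
T=np.load("top3.npz");S=np.load("side3.npz")
tcp=np.array([.42265,-.33197,.28668])
z=lambda u,v,c:((u+.5)/4-.5+c[0]-50,(v+.5)/4-.5+c[1]-50)
print("hole",onz(T,z(125,191,(447,241)),.04))
print("foot obs",z(196,267,(422,88)),"pred",proj(S,tcp-[0,0,.0406]))
print("knob bottom obs",z(201,215,(422,88)),"pred",proj(S,tcp-[0,0,.0066]))
print("knob top vis",z(209,172,(422,88)),"pred",proj(S,tcp+[0,0,.0254-.015]))
g=S["pixels"].astype(int)[85:108,408:432].sum(2)//3
print(g)
E
```

```text
hole [ 0.42490201 -0.33169743  0.04      ]
foot obs (420.625, 104.375) pred [420.86614953 104.06338895]
knob bottom obs (421.875, 91.375) pred [422.17010683  91.43742977]
knob top vis (423.875, 80.625) pred [422.83635409  84.97586002]
[[ 85  85  86  85  85  85  85  85  86  98 134 161 178 189 195 197 194 187
  162 118  91  85  85  86]
 [ 86  85  85  86  86  85  85  85  87 101 138 166 182 189 195 196 193 182
  154 112  90  85  86  85]
 [ 86  86  85  86  87  86  85  85  89 107 142 167 182 191 196 196 192 180
  148 108  90  85  85  86]
 [ 86  87  84  87  85  86  85  84  89 109 145 169 185 192 195 196 191 177
  144 104  88  86  85  86]
 [ 86  86  86  86  86  86  86  86  89 111 147 172 185 193 197 196 191 174
  137 101  88  85  86  85]
 [ 86  86  85  85  86  86  87  85  92 114 150 174 187 193 195 194 189 172
  131  96  86  84  86  86]
 [ 86  86  86  86  85  85  86  86  89 107 146 170 184 193 195 192 182 162
  122  94  87  86  84  86]
 [ 86  85  85  86  86  85  85  85  87  94 116 143 168 183 187 179 155 129
  103  88  86  85  85  85]
 [ 86  86  86  85  85  86  85  86  85  87  93 111 140 159
[... 758 characters left out ...]
83  83  84  83  84  85  84  84  86  99 126 145 148 131 102  87  84
   86  82  85  84  84  85]
 [ 76  76  76  76  76  77  75  75  78  77  93 127 144 147 126  97  82  79
   79  78  80  78  77  79]
 [ 66  65  66  65  65  64  64  65  64  67  84 118 142 143 116  83  69  67
   66  66  65  66  66  67]
 [ 60  58  57  56  56  56  57  56  57  59  67  95 124 124  92  65  56  57
   56  56  56  56  56  56]
 [ 61  61  62  61  60  61  62  61  60  61  63  69  82  82  71  62  60  61
   59  61  61  60  60  60]
 [ 59  57  58  60  59  60  58  60  59  59  59  59  61  60  60  59  58  58
   59  59  58  59  59  59]
 [ 60  59  60  59  58  59  58  58  60  60  59  60  60  59  59  59  60  59
   59  59  59  59  59  58]]
```

The pin hangs straight and matches the TCP within about 1 px in the side view (foot at (420.6,104.4), predicted (420.9,104.1)). I'll carry it to the guide and turn the wrist away from its limit.

Emit:
drive_tool(series=[[-1, -3, -3.4, 0, -0.14], [-1, -6, -6.8, 0, -0.28], [-1, -9, -10.2, 0, -0.42], [-1, -12, -13.6, 0, -0.56], [-1, -15, -17, 0, -0.7]])

```text
t: 4.1
tcp_pos: [0.5225, -0.1264, 0.2842]
ee_rot: [-3.136, 0.017, -0.478]
ft_force: [0.7, -0.2, -0.6]
width: 0.0184
```

```bash
python3 - <<'E'
from plant import env
from h import *
o=env.get_obs();print(o["tcp_pos"],o["ee_rot"],o["width"],o["joint_positions"],shift(o,[.618,.052,.275]))
E
```

```text
[ 0.52252352 -0.1263608   0.2841876 ] [-3.13648635  0.01725997 -0.47814935] 0.018435744377874087 [-0.36646144  0.1345803   0.34167636  1.79447579  0.00699813  1.68247028] [  0.29 -20.22   1.02]
```

Emit:
drive_tool(series=[[-1, 0.1, -5, 0, 0], [-1, 0.2, -10, 0, 0], [-1, 0.3, -15, 0, 0], [-1, 0.3, -19, 0.3, 0], [-1, 0.3, -20.2, 0.5, 0]])

```text
t: 4.6
tcp_pos: [0.6182, 0.056, 0.2763]
ee_rot: [-3.137, 0.023, -0.473]
ft_force: [0.6, -0.6, -1.3]
width: 0.0181
```

```bash
cat > look.py <<'E'
import sys
from plant import env
from h import *
k=sys.argv[1]; X=eval(sys.argv[2]); f=float(sys.argv[3]) if len(sys.argv)>3 else 4
h=int(200/f)
a=[]
for n in("side","top"):
    c=env.capture(n);np.savez(f"{n}{k}.npz",**c); u=proj(c,X).astype(int);u=np.clip(u,[h,h],[640-h,400-h]);print(n,"crop origin",u-h,"scale",f)
    a.append(cv2.resize(c["pixels"][u[1]-h:u[1]+h,u[0]-h:u[0]+h],(400,400),interpolation=cv2.INTER_CUBIC))
cv2.imwrite(f"pics/b{k}.png",np.hstack(a))
o=env.get_obs();print(o["t"],o["tcp_pos"],o["ee_rot"],o["width"],o["ft_force"])
E
python3 look.py 4 "[.618,.052,.22]" 4
```

```text
side crop origin [240 119] scale 4.0
top crop origin [255 119] scale 4.0
4.7 [0.61743908 0.05347712 0.2767874 ] [-3.1390144   0.02236923 -0.47488506] 0.01831046118928338 [ 0.13887606 -1.20255169 -1.5182995 ]
```

View pics/b4.png

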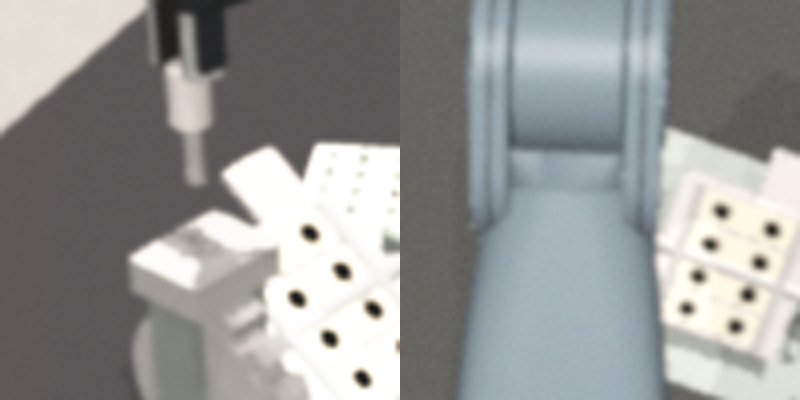

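```bash
python3 - <<'E'
from h import *
from plant import env
S=np.load("side4.npz")
o=env.get_obs()
R=Ro.from_euler('xyz',o["ee_rot"]).as_matrix(); foot=o["tcp_pos"]+R[:,2]*.0406
print("tcp",o["tcp_pos"],"foot",foot,"pred",proj(S,foot))
g=S["pixels"].astype(int)[155:170,280:298].sum(2)//3
print(g)
# where would foot (observed) be: intersect side ray w/ plane z
for uv in [(289,165.2)]: print(onz(S,uv,foot[2]))
for X in ([.618,.052,.193],): print(proj(S,X))
E
```

```text
tcp [0.61743908 0.05347712 0.2767874 ] foot [0.61667931 0.05398544 0.2361977 ] pred [290.16703166 163.5379978 ]
[[ 90  91  89  89  92 107 136 156 159 149 122  97  91  89  89  90  90  90]
 [ 89  90  91  90  90 103 133 155 159 149 123  99  90  89  89  89  91  89]
 [ 90  90  89  90  90 102 131 154 159 149 124  99  91  90  89  91  89  89]
 [ 89  89  91  89  90 100 130 154 159 150 127 101  92  90  89  88  90  92]
 [ 90  89  89  89  89  98 127 153 164 154 131 105  92  88  89  90  92 110]
 [ 90  90  90  90  91  98 128 155 164 157 135 107  92  88  90  96 118 168]
 [ 90  89  90  89  90 100 133 159 166 160 139 111  93  89  94 127 187 236]
 [ 89  89  90  89  89 101 132 160 168 163 144 115  94  90 103 157 232 252]
 [ 89  89  89  89  90  97 122 152 165 163 149 119  95  90 102 149 217 250]
 [ 89  90  89  91  89  93 110 136 153 153 142 117  95  91  97 125 172 228]
 [ 90  91  89  89  89  90  96 108 121 121 110  99  91  89  92 103 133 184]
 [ 90  90  90  89  88  89  90  92  95  95  92  90  90  89  90  91 109 150]
 [ 90  89  89  89  89  90  89  89  91  90  89  89  88  91  90  90  95 118]
 [ 89  90  89  90  90  89  90  89  89  89  89  88  90  91  91  90  89  94]
 [ 90  89  89  89  89  89  90  90  89  89  89  90  91  90  89  89  90  90]]
[0.61599245 0.06117673 0.2361977 ]
[291.15018221 180.85714362]
```

```bash
python3 - <<'E'
from h import *
from plant import env
o=env.get_obs()
for k,tcp,rot in((3,[.42265,-.33197,.28668],[3.13844,.01095,-1.18369]),(4,o["tcp_pos"],o["ee_rot"])):
    S=np.load(f"side{k}.npz"); R=Ro.from_euler('xyz',rot).as_matrix()
    g=S["pixels"].astype(float).mean(2)
    for h in (.002,.010,.018,.026,.036,.042,.048):   # height above foot
        u=proj(S,np.array(tcp)+R[:,2]*(.0406-h)); r=int(round(u[1])); c0=int(u[0])
        row=g[r,c0-11:c0+12].copy(); bg=np.median(np.r_[row[:3],row[-3:]]); w=np.clip(row-bg-12,0,None); w[:4]=0;w[-5:]=0
        print(k,h,r,"pred",round(u[0],2),"obs",round((w*np.arange(c0-11,c0+12)).sum()/w.sum(),2),"w",round(w.sum()/w.max(),1))
E
```

```text
3 0.002 103 pred 421.02 obs 420.48 w 3.4
3 0.01 100 pred 421.31 obs 420.8 w 3.3
3 0.018 97 pred 421.6 obs 421.1 w 3.0
3 0.026 94 pred 421.89 obs 421.41 w 3.2
3 0.036 91 pred 422.26 obs 421.74 w 6.9
3 0.042 88 pred 422.48 obs 422.02 w 7.5
3 0.048 86 pred 422.7 obs 422.27 w 7.5
4 0.002 163 pred 290.1 obs 296.0 w 1.0
4 0.01 159 pred 289.83 obs 288.02 w 2.4
4 0.018 156 pred 289.56 obs 287.86 w 3.7
4 0.026 152 pred 289.29 obs 287.35 w 4.4
4 0.036 148 pred 288.95 obs 286.86 w 9.0
4 0.042 145 pred 288.74 obs 286.75 w 8.9
4 0.048 142 pred 288.53 obs 286.55 w 9.1
```

The picture was taken while the arm was still settling, so I'll settle it and measure again.

Emit:
drive_tool(series=[[-1, 0, 0, 1, 0], [-1, 0, 0, 2, 0], [-1, 0, 0, 2.5, 0], [-1, 0, 0, 2.5, 0], [-1, 0, 0, 2.5, 0]])

```text
t: 5.2
tcp_pos: [0.6166, 0.0528, 0.2521]
ee_rot: [-3.139, 0.022, -0.476]
ft_force: [0.2, 0.5, -1.1]
width: 0.0182
```

```bash
python3 look.py 5 "[.618,.052,.21]" 5; cat > pinchk.py <<'E'
import sys
from h import *
from plant import env
o=env.get_obs(); k=sys.argv[1]
S=np.load(f"side{k}.npz"); R=Ro.from_euler('xyz',o["ee_rot"]).as_matrix()
g=S["pixels"].astype(float).mean(2)
ds=[]
for h in (.012,.018,.024,.037,.042,.047):
    u=proj(S,np.array(o["tcp_pos"])+R[:,2]*(.0406-h)); r=int(round(u[1])); c0=int(u[0])
    row=g[r,c0-9:c0+10].copy(); bg=90; w=np.clip(row-bg-12,0,None)
    print(h,r,"pred",round(u[0],2),np.round(row).astype(int))
f=np.array(o["tcp_pos"])+R[:,2]*.0406; print("foot",f,proj(S,f))
E
python3 pinchk.py 5
```

```text
side crop origin [250 133] scale 5.0
top crop origin [265 130] scale 5.0
5.3 [0.61707333 0.05319261 0.25265851] [-3.13859264  0.02121505 -0.47570809] 0.01812356118840519 [ 0.32447077  0.71278306 -0.89796817]
0.012 169 pred 290.63 [ 90  91  89  89  91  90 101 132 156 163 155 131 106  94  90  90  90  95
 119]
0.018 166 pred 290.44 [ 90  90  90  90  91  90 101 130 156 159 149 124 101  92  92 108 151 199
 238]
0.024 163 pred 290.24 [ 90  89  90  89  90  94 109 138 158 160 149 121  98 103 149 218 250 254
 255]
0.037 158 pred 289.82 [ 90  90  92 107 149 185 202 210 213 215 208 199 189 175 149 114  94  92
  99]
0.042 156 pred 289.65 [ 90  89  90 110 158 191 204 211 214 212 206 198 189 174 145 110  93  90
  90]
0.047 153 pred 289.49 [ 89  90  92 110 156 190 205 210 209 206 202 196 188 173 140 108  92  90
  90]
foot [0.61636347 0.05369531 0.21206783] [291.01626489 173.59710665]
```

View pics/b5.png

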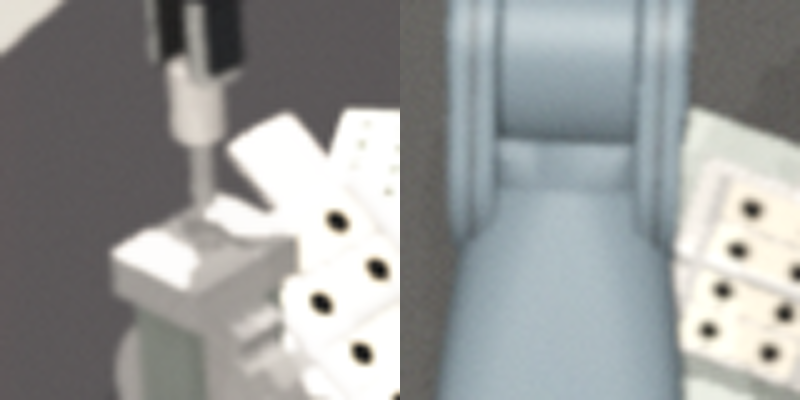

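```bash
python3 - <<'E'
from h import *
S=np.load("side0.npz")
print(S["pixels"].astype(int)[176:187,284:300].sum(2)//3)
for X in([.61636,.0537,.193],[.618,.052,.193],[.6193,.0513,.193]): print(proj(S,X))
S=np.load("side5.npz")
print(S["pixels"].astype(int)[166:184,284:300].sum(2)//3)
E
```

```text
[[211 237 249 253 253 253 253 254 254 254 254 254 254 254 254 254]
 [248 252 253 253 254 254 254 254 254 254 254 254 254 254 254 254]
 [253 253 254 254 254 254 254 254 254 254 254 254 254 254 254 254]
 [253 254 254 254 253 253 253 253 253 253 253 254 254 254 254 254]
 [254 254 254 253 252 248 245 245 246 248 252 253 254 254 254 254]
 [254 254 254 253 244 227 212 209 214 229 245 253 254 254 254 254]
 [254 254 254 253 246 231 216 212 220 236 249 253 254 254 254 254]
 [254 254 254 253 253 251 248 246 249 252 253 254 254 254 254 254]
 [254 254 254 254 254 253 253 253 253 254 254 254 254 254 253 253]
 [254 254 254 254 254 254 254 254 254 254 254 254 253 253 251 244]
 [254 254 254 254 254 254 254 254 254 254 253 253 252 246 232 204]]
[291.51941346 181.38473738]
[291.15018221 180.85714362]
[290.73077738 180.58908506]
[[ 89  90  90 101 130 155 158 149 124 101  92  92 108 151 199 237]
 [ 90  90  89  97 129 154 158 149 125 100  91  90  95 119 165 208]
 [ 90  90  89 100 130 154 160 150 127 104  91  90  90  95 118 161]
 [ 89  90  90 101 132 155 163 155 131 105  93  89  89  90  95 119]
 [ 89  90 
[... 228 characters left out ...]
 235 246 246 240 225 191 152]
 [ 91  94 103 118 141 163 180 205 231 245 250 251 250 248 242 226]
 [103 112 129 148 161 167 186 230 245 249 251 251 251 251 250 248]
 [131 143 151 156 160 162 178 222 240 245 249 251 251 252 252 251]
 [165 172 161 150 147 147 154 173 192 209 234 248 250 251 251 252]
 [181 180 163 148 143 144 147 150 152 161 193 232 246 250 250 251]
 [194 184 171 155 149 150 155 156 156 154 158 185 223 238 243 244]
 [221 200 188 173 162 161 162 164 164 159 156 158 171 183 190 199]
 [244 233 216 196 180 166 161 163 163 158 163 164 162 156 154 162]
 [252 250 244 232 206 174 164 166 166 165 172 181 181 173 165 165]
 [253 253 252 249 235 198 179 178 180 183 186 189 189 186 183 182]]
```

The side crop shows the foot just above the hole. Going straight down it would land at (291.0,181.4), and the hole was measured at (291.1,181.4). The top estimate differs by about 3 mm, so I'll go between the two, lower slowly and watch the force.

Emit:
drive_tool(series=[[-1, 0.17, 0.06, 0.5, 0], [-1, 0.17, 0.06, 1, 0], [-1, 0.17, 0.06, 1.5, 0], [-1, 0.17, 0.06, 1.6, 0], [-1, 0.17, 0.06, 1.6, 0]])

```text
t: 5.8
tcp_pos: [0.6177, 0.0522, 0.2359]
ee_rot: [-3.139, 0.022, -0.476]
ft_force: [0.5, -1.1, -0.7]
width: 0.0184
```

Emit:
drive_tool(series=[[-1, 0, 0, 0.15, 0], [-1, 0, 0, 0.3, 0], [-1, 0, 0, 0.4, 0], [-1, 0, 0, 0.4, 0]])

```text
t: 6.2
tcp_pos: [0.6176, 0.0522, 0.2318]
ee_rot: [-3.139, 0.023, -0.476]
ft_force: [-0.1, 0.0, -1.1]
width: 0.0183
```

Emit:
drive_tool(series=[[-1, 0, 0, 0.15, 0], [-1, 0, 0, 0.3, 0], [-1, 0, 0, 0.3, 0]])

```text
t: 6.5
tcp_pos: [0.6174, 0.0522, 0.2284]
ee_rot: [-3.14, 0.023, -0.476]
ft_force: [-0.7, 0.5, -0.8]
width: 0.0183
```

Emit:
drive_tool(series=[[-1, 0, 0, 0.2, 0], [-1, 0, 0, 0.4, 0], [-1, 0, 0, 0.6, 0], [-1, 0, 0, 0.6, 0]])

```text
t: 6.9
tcp_pos: [0.6172, 0.0522, 0.2219]
ee_rot: [-3.14, 0.023, -0.476]
ft_force: [0.0, -0.0, -0.2]
width: 0.018
```

```bash
python3 look.py 6 "[.618,.052,.21]" 5; python3 pinchk.py 6 | tail -1
```

```text
side crop origin [250 133] scale 5.0
top crop origin [265 130] scale 5.0
7.0 [0.61724169 0.05224747 0.22227359] [-3.13966654  0.0230431  -0.47558368] 0.01821523491604017 [ 1.30054858 -0.06042476 -1.33154654]
foot [0.61644584 0.05274531 0.18168445] [291.96287615 185.69711931]
```

View pics/b6.png

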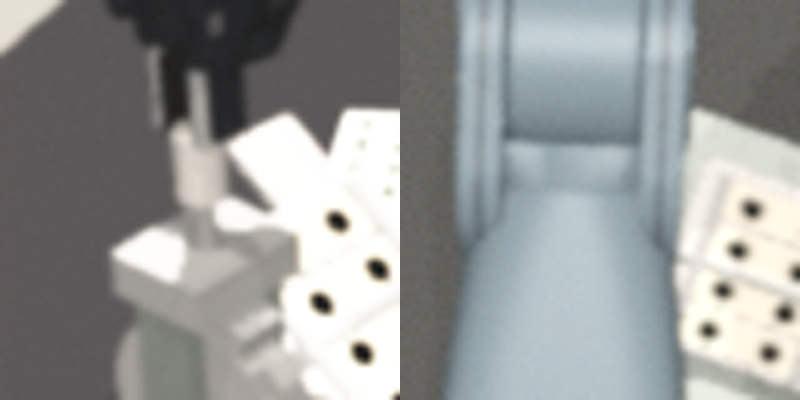

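The shaft enters the bridge at crop (203,245), which is where the hole is, and the force is near zero. I'll keep going down.

Emit:
drive_tool(series=[[-1, 0, 0, 0.3, 0], [-1, 0, 0, 0.6, 0], [-1, 0, 0, 0.9, 0], [-1, 0, 0, 0.9, 0]])

```text
t: 7.4
tcp_pos: [0.6169, 0.0523, 0.2125]
ee_rot: [-3.14, 0.024, -0.476]
ft_force: [0.3, -0.8, -1.6]
width: 0.0185
```

Emit:
drive_tool(series=[[-1, 0, 0, 0.1, 0], [-1, 0, 0, 0.2, 0], [-1, 0, 0, 0.2, 0]])

```text
t: 7.7
tcp_pos: [0.617, 0.0523, 0.2106]
ee_rot: [-3.14, 0.023, -0.476]
ft_force: [0.1, -0.1, -1.2]
width: 0.0184
```

Emit:
drive_tool(series=[[-0.4, 0, 0, 0, 0], [-0.2, 0, 0, 0, 0], [0, 0, 0, 0, 0], [0.5, 0, 0, 0, 0], [0.5, 0, 0, 0, 0]])

```text
t: 8.2
tcp_pos: [0.617, 0.0523, 0.2106]
ee_rot: [-3.14, 0.023, -0.476]
ft_force: [1.0, 0.9, -0.2]
width: 0.0638
```

Emit:
drive_tool(series=[[0.5, 0, 0, -1, 0], [0.5, 0, 0, -3, 0], [0.5, 0, 0, -6, 0], [0.5, 0, 0, -9, 0], [0.5, 0, 0, -10, 0]])

```text
t: 8.7
tcp_pos: [0.6198, 0.0511, 0.3156]
ee_rot: [-3.137, 0.017, -0.476]
ft_force: [-0.1, 0.3, 0.7]
width: 0.0641
```

```bash
python3 look.py 7 "[.618,.052,.21]" 5; python3 - <<'E'
from h import *
S=np.load("side7.npz")
for z in (.225,.236): print(z,proj(S,[.6175,.0522,z]))
E
```

```text
side crop origin [250 133] scale 5.0
top crop origin [265 130] scale 5.0
8.8 [0.62004484 0.05105596 0.3142125 ] [-3.13733693  0.0177969  -0.47565209] 0.06427789474496239 [-0.02937498  0.67788918 -0.58599554]
0.225 [290.47377679 167.79353505]
0.236 [290.17410888 163.16114548]
```

View pics/b7.png

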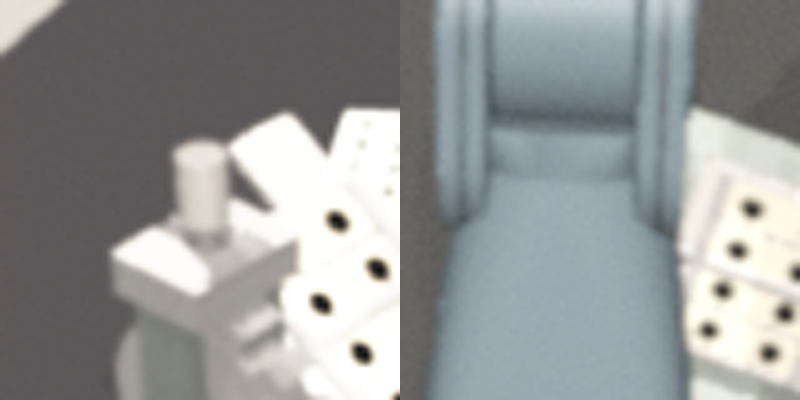

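The knob top is at crop (201,151), pixel (290.2,163.2), which fits z = 0.236 exactly, so the pin rides on the rim. The stage is still tilted. Next I'll check the tab position and move over it.

```bash
python3 - <<'E'
from h import *
from plant import env
T=np.load("top0.npz");S=np.load("side0.npz")
g=np.array([.6175,.0522]);yaw=-.332;xh=np.array([np.cos(yaw),np.sin(yaw)]);yh=np.array([-xh[1],xh[0]])
o0=g-.091*yh
def W(x,y,z,t): return np.r_[o0+xh*(x*np.cos(t)-z*np.sin(t))+yh*y, .105+x*np.sin(t)+z*np.cos(t)]
for t in(.55,.65,.75):
  for x,y in((105,-10),(105,-50)):
    a=proj(T,W(x/1e3,y/1e3,.004,t));b=proj(S,W(x/1e3,y/1e3,.004,t))
    print(t,y,"topzoom",((a-[275,135]+.5)*4.4).round(),"sidezoom",((b-[245,145]+.5)*4.2).round())
ob=env.get_obs();P=o0+xh*.080+yh*-.03;print(o0,P,shift(ob,[*P,.30]))
E
```

```text
0.55 -10 topzoom [325.  93.] sidezoom [211.  76.]
0.55 -50 topzoom [381. 113.] sidezoom [258.  50.]
0.65 -10 topzoom [322. 100.] sidezoom [218.  67.]
0.65 -50 topzoom [379. 120.] sidezoom [265.  41.]
0.75 -10 topzoom [319. 109.] sidezoom [227.  58.]
0.75 -50 topzoom [376. 129.] sidezoom [274.  32.]
[ 0.58783996 -0.03383071] [ 0.65369332 -0.08826723] [ 9.4  10.85  1.21]
```

The predicted tab corners at a tilt of about 0.6 match the observed ones: top (322,92) and (384,112), side (212,75) and (264,45). I'll move over the tab with the fingers shut.

Emit:
drive_tool(series=[[-1, 1.9, 2.2, 0, -0.03], [-1, 4.5, 5.2, 0.3, -0.07], [-1, 7, 8, 0.6, -0.1], [-1, 9.4, 10.8, 1, -0.14], [-1, 9.4, 10.8, 1.2, -0.14]])

```text
t: 9.3
tcp_pos: [0.6541, -0.0929, 0.2966]
ee_rot: [-3.137, 0.02, -0.341]
ft_force: [0.5, 0.4, -0.8]
width: -0.0002
```

Emit:
drive_tool(series=[[-1, 0, 0, 2, 0], [-1, 0, 0, 5, 0], [-1, 0, 0, 8, 0], [-1, 0, 0, 9.5, 0], [-1, 0, 0, 9.5, 0]])

```text
t: 9.8
tcp_pos: [0.6498, -0.0906, 0.197]
ee_rot: [-3.138, 0.029, -0.341]
ft_force: [-0.6, -0.7, -0.2]
width: -0.0002
```

```bash
python3 look.py 8 "[.64,-.02,.18]" 4;python3 - <<'E'
from h import *
from plant import env
ob=env.get_obs(); print(shift(ob,[.6537,-.0883,.18]))
E
```

```text
side crop origin [245 118] scale 4.0
top crop origin [280 113] scale 4.0
9.9 [ 0.65185779 -0.09127512  0.20135997] [-3.13736407  0.02186466 -0.34055685] -0.00012930901670122252 [-0.5725955  -0.20959653  0.85613191]
[ 0.12 -0.33  2.14]
```

View pics/b8.png

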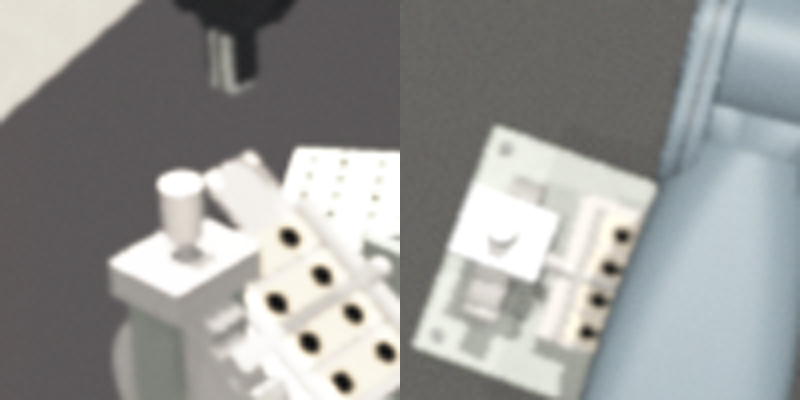

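The pin stands in the guide (knob at crop (182,205)) and the shut fingers are over the tab end at (240,85). I'll go down onto the tab.

Emit:
drive_tool(series=[[-1, 0.1, -0.3, 0.8, 0], [-1, 0.1, -0.3, 1.6, 0], [-1, 0.1, -0.3, 2.4, 0], [-1, 0.1, -0.3, 3, 0], [-1, 0.1, -0.3, 3.5, 0]])

```text
t: 10.4
tcp_pos: [0.6529, -0.0884, 0.1655]
ee_rot: [-3.137, 0.023, -0.341]
ft_force: [0.2, -0.1, 0.4]
width: 0.0
```

Emit:
drive_tool(series=[[-1, 0, 0, 0.4, 0], [-1, 0, 0, 0.8, 0], [-1, 0, 0, 1.2, 0], [-1, 0, 0, 1.6, 0], [-1, 0, 0, 2, 0]])

```text
t: 10.9
tcp_pos: [0.6527, -0.0883, 0.1454]
ee_rot: [-3.137, 0.022, -0.341]
ft_force: [0.9, 0.1, 1.2]
width: -0.0001
```

```bash
python3 look.py 9 "[.64,-.02,.16]" 4
```

```text
side crop origin [246 126] scale 4.0
top crop origin [280 114] scale 4.0
11.0 [ 0.65249459 -0.08814577  0.14501378] [-3.13752295  0.02278961 -0.3406056 ] -8.291269436153463e-05 [-0.08656612  1.23400497 -0.02724998]
```

View pics/b9.png

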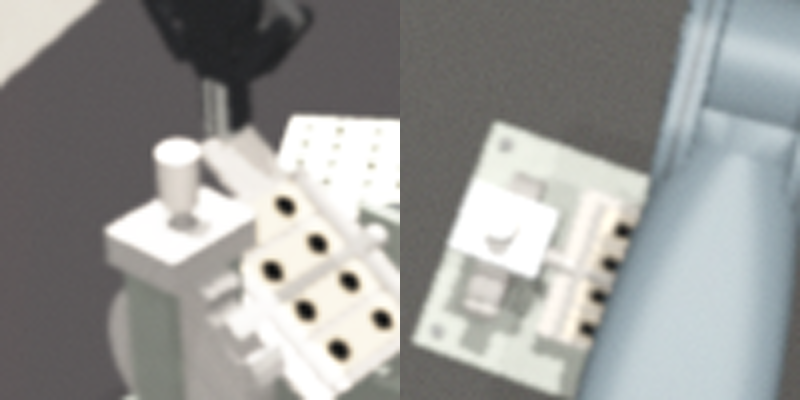

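```bash
python3 - <<'E'
from h import *
S=np.load("side9.npz");S8=np.load("side8.npz")
cv2.imwrite("pics/z9.png",np.hstack([cv2.resize(s["pixels"][135:195,275:325],None,fx=8,fy=8,interpolation=cv2.INTER_CUBIC) for s in (S8,S)]))
g=np.array([.6175,.0522]);yaw=-.332;xh=np.array([np.cos(yaw),np.sin(yaw)]);yh=np.array([-xh[1],xh[0]])
o0=g-.091*yh
def W(x,y,z,t): return np.r_[o0+xh*(x*np.cos(t)-z*np.sin(t))+yh*y, .105+x*np.sin(t)+z*np.cos(t)]
for t in(.4,.5,.6,.65):
  print(t,[((proj(S,W(.105,y,.004,t))-[275,135]+.5)*8).round() for y in(-.01,-.05)])
print(((proj(S,[.6525,-.0881,.145])-[275,135]+.5)*8))
E
```

```text
0.4 [array([146., 257.]), array([235., 208.])]
0.5 [array([156., 236.]), array([245., 186.])]
0.6 [array([169., 216.]), array([258., 167.])]
0.65 [array([176., 207.]), array([266., 158.])]
[231.10116262 261.47132386]
```

View pics/z9.png

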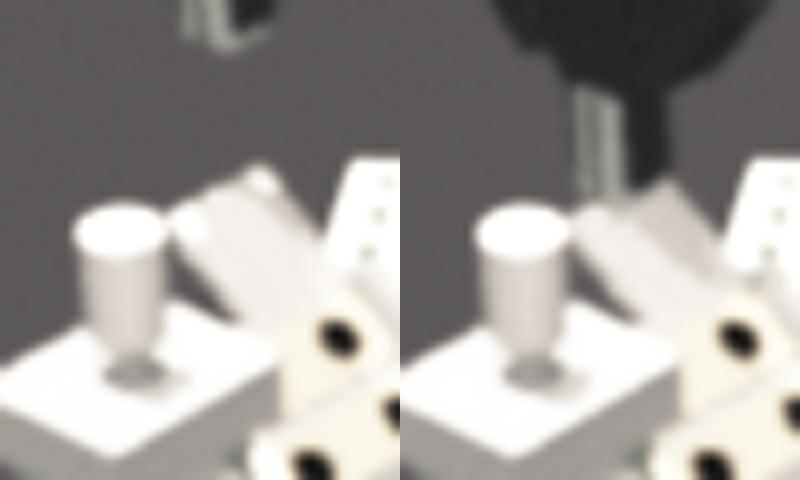

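```bash
python3 - <<'E'
from h import *
g=np.array([.6175,.0522]);yaw=-.332;xh=np.array([np.cos(yaw),np.sin(yaw)]);yh=np.array([-xh[1],xh[0]])
o0=g-.091*yh
for k,pts in((8,[(200,215),(230,205),(215,225),(255,185),(240,225),(280,250),(270,230),(200,20),(225,30),(255,20)]),(9,[(190,215),(210,230),(230,255),(268,200),(280,230),(290,250),(185,150),(210,150),(205,180),(250,150),(255,170)])):
    S=np.load(f"side{k}.npz")
    for p in pts:
        uv=(p[0]/8-.5+275,p[1]/8-.5+135); z=S["depth"][int(round(uv[1])),int(round(uv[0]))]
        o,d=ray(S,(round(uv[0]),round(uv[1])))
        X=o+d*z; l=X[:2]-o0
        print(k,p,round(float(z),4),"local",np.round([l@xh*1e3,l@yh*1e3,X[2]*1e3],1))
E
```

```text
8 (200, 215) 1.1013 local [ 81.9 -22.7 164.4]
8 (230, 205) 1.1033 local [ 78.4 -29.7 165.3]
8 (215, 225) 1.093 local [ 73.3 -16.9 164.3]
8 (255, 185) 1.1085 local [ 77.6 -39.7 166.8]
8 (240, 225) 1.0978 local [ 70.7 -24.6 161.9]
8 (280, 250) 1.1048 local [ 61.3 -35.2 152.3]
8 (270, 230) 1.1022 local [ 66.  -33.6 159.6]
8 (200, 20) 1.063 local [ 77.5 -22.3 229.5]
8 (225, 30) 1.0621 local [ 70.8 -25.1 227.9]
8 (255, 20) 1.0603 local [ 65.1 -29.4 230.6]
9 (190, 215) 1.1007 local [ 85.2 -19.2 164.7]
9 (210, 230) 1.0976 local [ 76.1 -19.8 162.1]
9 (230, 255) 1.0916 local [ 66.4 -16.1 158.9]
9 (268, 200) 1.114 local [ 75.6 -44.2 160. ]
9 (280, 230) 1.112 local [ 68.1 -42.9 154.8]
9 (290, 250) 1.1072 local [ 60.9 -38.3 151.1]
9 (185, 150) 1.0877 local [ 83.7 -19.1 186.9]
9 (210, 150) 1.0825 local [ 75.  -20.4 189.3]
9 (205, 180) 1.0854 local [ 75.4 -16.7 179.9]
9 (250, 150) 1.0888 local [ 69.8 -32.  186.2]
9 (255, 170) 1.0899 local [ 68.  -29.7 179.7]
```

The depth data puts the visible fingertips roughly 25 mm above the reported TCP, and the tab is still at z ≈ 0.165. The tips are only now reaching the tab, so I'll go on in small steps and check by camera.

Emit:
drive_tool(series=[[-1, 0, 0, 0.3, 0], [-1, 0, 0, 0.6, 0], [-1, 0, 0, 0.9, 0], [-1, 0, 0, 1.2, 0], [-1, 0, 0, 1.5, 0]])

```text
t: 11.5
tcp_pos: [0.6518, -0.0879, 0.1296]
ee_rot: [-3.138, 0.024, -0.341]
ft_force: [0.1, -0.5, 1.4]
width: -0.0
```

```bash
cat > zl.py <<'E'
import sys
from h import *
from plant import env
k=sys.argv[1]
S=env.capture("side"); np.savez(f"side{k}.npz",**S)
cv2.imwrite(f"pics/z{k}.png",cv2.resize(S["pixels"][135:205,265:345],None,fx=8,fy=8,interpolation=cv2.INTER_CUBIC))
o=env.get_obs();print(o["t"],o["tcp_pos"],o["ft_force"])
E
python3 zl.py 10
```

```text
11.55 [ 0.65154853 -0.08774661  0.12884992] [ 0.4979968  -0.62868747  0.6985008 ]
```

View pics/z10.png

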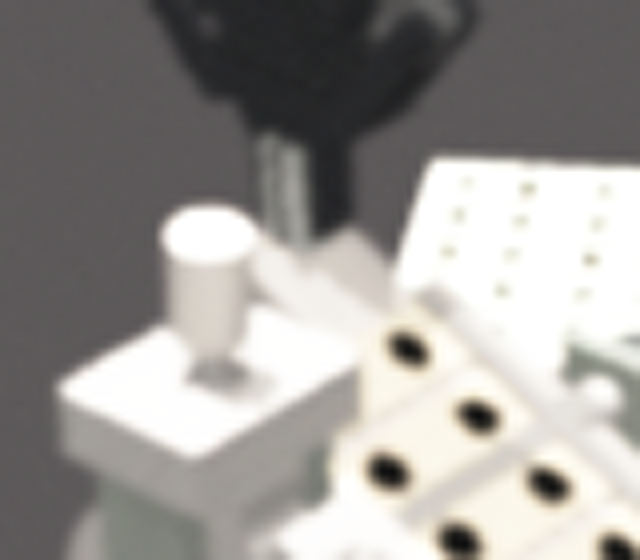

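The tab is now going down under the fingers; its right corner has moved to about (355,232) in the crop. I'll add a tilt estimate from the depth of the slide surface and continue.

```bash
cat > tilt.py <<'E'
from h import *
g=np.array([.6175,.0522]);yaw=-.332;xh=np.array([np.cos(yaw),np.sin(yaw)]);yh=np.array([-xh[1],xh[0]])
o0=g-.091*yh
def tilt(S):
    P=[]
    for v in range(150,260):
        for u in range(285,375):
            z=S["depth"][v,u]
            if z<=0: continue
            o,d=ray(S,(u,v)); X=o+d*z; l=X[:2]-o0; a,b=l@xh,l@yh
            if abs(a)<.055 and -.045<b<.04 and .06<X[2]<.2: P.append((a,b,X[2]))
    P=np.array(P)
    A=np.c_[P[:,:2],np.ones(len(P))]; w=np.ones(len(P),bool)
    for _ in range(8):
        c=np.linalg.lstsq(A[w],P[w,2],rcond=None)[0]; r=P[:,2]-A@c; w=abs(r)<max(.003,1.5*np.median(abs(r[w])))
    return np.arctan(c[0]),c[1],c[2],w.sum(),len(P)
if __name__=="__main__":
    import sys
    for k in sys.argv[1:]: print(k,np.round(tilt(np.load(f"side{k}.npz")),3))
E
python3 tilt.py 0 8 9 10
```

```text
0 [6.020e-01 6.000e-03 1.130e-01 1.068e+03 1.368e+03]
8 [6.020e-01 1.700e-02 1.130e-01 1.078e+03 1.379e+03]
9 [5.890e-01 1.000e-02 1.140e-01 1.116e+03 1.372e+03]
10 [4.430e-01 8.000e-03 1.130e-01 1.019e+03 1.167e+03]
```

Emit:
drive_tool(series=[[-1, 0, 0, 0.3, 0], [-1, 0, 0, 0.6, 0], [-1, 0, 0, 0.9, 0], [-1, 0, 0, 1.2, 0], [-1, 0, 0, 1.5, 0]])

```text
t: 12.05
tcp_pos: [0.6514, -0.0877, 0.1137]
ee_rot: [-3.138, 0.024, -0.341]
ft_force: [0.4, 0.0, 1.6]
width: -0.0001
```

```bash
python3 zl.py 11; python3 tilt.py 11
```

```text
12.1 [ 0.65107901 -0.08755042  0.11308177] [ 0.44017749 -0.71840089  1.40301716]
11 [2.91e-01 1.00e-02 1.13e-01 9.28e+02 1.07e+03]
```

View pics/z11.png

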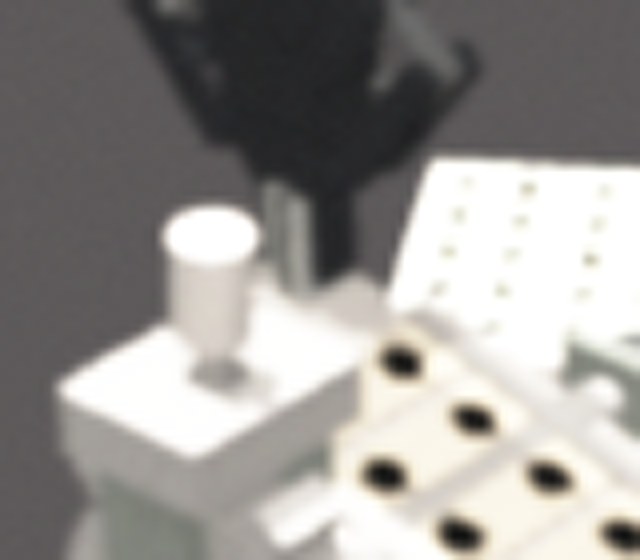

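The tilt readings fall steadily: 0.60, 0.59, 0.44, 0.29. The pin is still up. I'll approach level slowly.

Emit:
drive_tool(series=[[-1, 0, 0, 0.4, 0], [-1, 0, 0, 0.8, 0], [-1, 0, 0, 1.2, 0], [-1, 0, 0, 1.6, 0], [-1, 0, 0, 1.8, 0]])

```text
t: 12.6
tcp_pos: [0.6504, -0.0873, 0.0944]
ee_rot: [-3.138, 0.026, -0.341]
ft_force: [0.7, 0.2, 2.8]
width: -0.0002
```

Emit:
drive_tool(series=[[-1, 0, 0, 0.1, 0], [-1, 0, 0, 0.2, 0], [-1, 0, 0, 0.3, 0], [-1, 0, 0, 0.4, 0], [-1, 0, 0, 0.5, 0]])

```text
t: 13.1
tcp_pos: [0.6504, -0.0873, 0.0894]
ee_rot: [-3.138, 0.026, -0.341]
ft_force: [1.1, 0.3, 2.1]
width: -0.0001
```

```bash
python3 zl.py 12; python3 tilt.py 12
```

```text
13.15 [ 0.65022612 -0.08722868  0.08912534] [ 1.49278909 -0.04662823  2.22632987]
12 [1.70e-02 1.00e-03 1.12e-01 7.76e+02 9.42e+02]
```

View pics/z12.png

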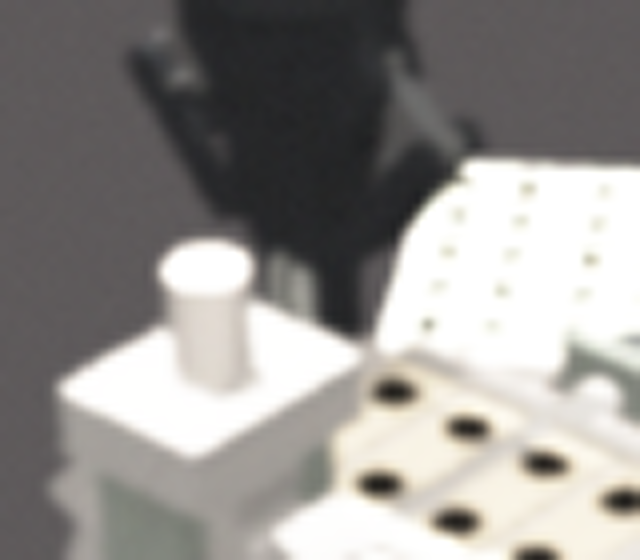

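The pin has dropped: the knob top moved from (210,235) to (207,268), the knob rests on the bridge with no shaft showing, and the tilt is 0.017. I'll back the fingers straight up.

Emit:
drive_tool(series=[[-1, 0, 0, -0.3, 0], [-1, 0, 0, -0.8, 0], [-1, 0, 0, -1.5, 0], [-1, 0, 0, -3, 0], [-1, 0, 0, -5, 0]])

```text
t: 13.65
tcp_pos: [0.6507, -0.0876, 0.1394]
ee_rot: [-3.138, 0.028, -0.341]
ft_force: [0.0, -0.7, 0.4]
width: -0.0002
```

Emit:
drive_tool(series=[[-1, 0, 0, -4, 0], [-1, 0, 0, -8, 0], [-1, 0, 0, -12, 0], [-1, 0, 0, -14, 0], [-1, 0, 0, -14, 0]])

```text
t: 14.15
tcp_pos: [0.6558, -0.0898, 0.2857]
ee_rot: [-3.137, 0.018, -0.341]
ft_force: [-0.3, 0.1, -0.2]
width: -0.0
```

```bash
python3 zl.py 13; python3 tilt.py 13; python3 - <<'E'
from h import *
S=np.load("side13.npz"); u=proj(S,[.6175,.0522,.225]);print("knob top pred home",(u-[265,135]+.5)*8)
E
```

```text
14.2 [ 0.65532129 -0.08968773  0.2827056 ] [-0.08881782 -0.50750276 -0.00479369]
13 [2.90e-02 2.00e-03 1.12e-01 7.97e+02 8.28e+02]
knob top pred home [207.79021433 266.34828041]
```

View pics/z13.png

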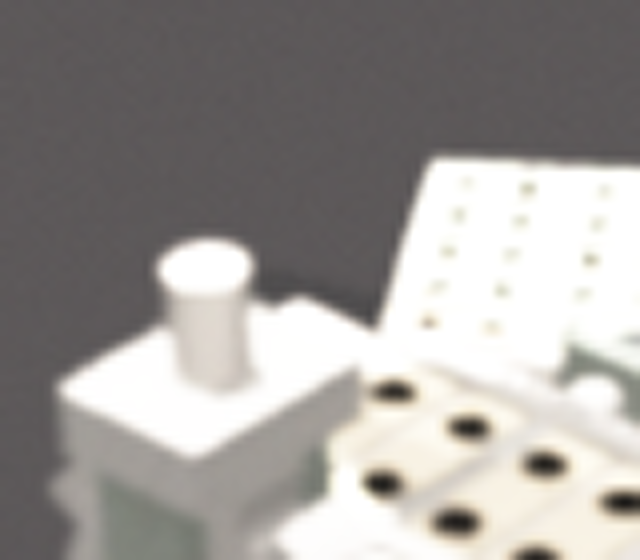

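The stage stays level by itself at 0.029 rad, within the play. The knob top at (206,266) matches the home prediction (208,266), and the robot is clear. I'll settle the arm, take a last picture and hand in.

Emit:
drive_tool(series=[[-1, 0, 0, 0, 0], [-1, 0, 0, 0, 0], [-1, 0, 0, 0, 0], [-1, 0, 0, 0, 0], [-1, 0, 0, 0, 0]])

```text
t: 14.7
tcp_pos: [0.655, -0.0896, 0.2819]
ee_rot: [-3.138, 0.024, -0.341]
ft_force: [-0.2, -0.2, 0.3]
width: 0.0001
```

```bash
python3 zl.py 14; python3 tilt.py 14; python3 - <<'E'
from plant import env
from h import *
a=np.load("side13.npz")["pixels"].astype(int);b=np.load("side14.npz")["pixels"].astype(int)
print("max scene change",np.abs(a-b)[160:210,265:345].max())
print(env.hand_in())
E
```

```text
14.75 [ 0.65508361 -0.08961955  0.2821463 ] [-0.03673788 -0.44070741  0.19630739]
14 [2.70e-02 2.00e-03 1.12e-01 7.90e+02 8.30e+02]
max scene change 31
the job is handed in; nothing more can be done
None
```

The job is handed in and all my last checks passed; no verdict was reported. I lifted the pin from the rest block, stood it in the guide hole and let go. With the pin on the rim and the stage still tilted about 0.6 rad, I pressed the tab down slowly with shut fingers until the pin dropped in, then backed straight up. It took about 15 s.

**Last checks:**
- **Stage:** it holds level by itself at about 0.03 rad measured from depth, within the 0.04 rad play.
- **Pin:** the knob top is within 2 zoomed pixels (about 0.6 mm) of where it should be when fully home, and no shaft shows above the bridge.
- **Robot:** it is clear of everything and the wrist force is about zero.
- **At rest:** two pictures half a second apart gave tilts of 0.029 and 0.027 rad. I put the largest pixel change, 31 grey levels, down to noise and shadow edges but did not look into it.
- **Other things on the bench:** the robot was never near the jar or the brush, and nothing suggested contact with the tray or the rest block. I did not measure any of the four again at the end.

**What disagreed:**
- The two cameras placed the guide hole about 3 mm apart, so I aimed between them.
- The shut fingertips looked roughly 25 mm above the reported TCP while pressing, so I set the pressing depth from the measured tilt.
- The gripper read 18 mm on the 22 mm knob, but the grip held.

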